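# Stack drilling blanks on the indexing table and hold the index plunger out

## Task

Lay the two loose 90 mm aluminium plates gently, one on the other, on top of the plate that already lies on the indexing table, so that the three make one square, flush pile for drilling together. Then take the black knob of the table's sprung index plunger, pull it straight up as far as it goes and keep holding it there so that its pin stays clear of the hole: finish while still holding it, because I will then swing the table round to its clamps by hand (do not turn it yourself). Leave everything else on the bench where it is.

Things in the scene. Friction and masses are not known exactly. Their poses are not given: they have to be found in the camera images.
- fixture: the indexing table, bolted down: green round base, round steel turntable of 220 mm diameter. Origin on the bench under the turntable's centre; turntable top 66 mm above the bench. At its -x side (towards the robot) a dark arm, 36 mm wide, top 88 mm, reaches over the rim and carries the plunger. Two strap clamps, 118 mm high, stand 84 mm from the centre, 45 degrees either side of +x
- plate_first: the bare aluminium plate, 90 x 56 x 12 mm, about 0.16 kg, already lying in place on the turntable's centre among 6 mm high dowels, long side along the fixture's x, top 78 mm above the bench. Origin at the centre of the plate's volume (6 mm below its top face); x along the 90 mm side, y along the 56 mm side, z up. All three plates are the same
- plate_a: one loose bare aluminium plate, 90 x 56 x 12 mm, about 0.16 kg, lying flat on the bench on the robot's right. Origin at the centre of the plate's volume (6 mm below its top face); x along the 90 mm side, y along the 56 mm side, z up. All three plates are the same
- plate_b: the other loose bare aluminium plate, 90 x 56 x 12 mm, about 0.16 kg, lying flat on the bench on the robot's right. Origin at the centre of the plate's volume (6 mm below its top face); x along the 90 mm side, y along the 56 mm side, z up. All three plates are the same
- plunger (a joint): how far the index plunger is pulled up, m: 0 = pin fully home, 10 mm deep in the turntable's hole; 0.014 = pulled fully up against its stop, pin 4 mm clear of the turntable. A spring pulls it back down: 6 N at the start of the pull, 13 N at the end; it goes home again if let go
- plunger_knob (a point): centre of the plunger's black ribbed mushroom knob, 97 mm from the turntable's centre at the fixture's -x side; moves with the knob; 119.5 mm above the bench when home. The plunger's axis is upright. Knob 29 mm across, its top 10.5 mm above this point, its neck ending 15.5 mm below it on a 21 mm wide steel sleeve; the arm's top is 31.5 mm below
- turntable (a joint): turning of the turntable, rad, 0 at the start: the pin in its hole locks it; with the pin out it is free but stiff (0.8 N m of friction). It is not to be turned by the robot
- offcut: a short aluminium offcut, 56 x 56 x 12 mm (not one of the plates), lying flat on the bench among them; leave it there
- flange: a round dark steel flange, 84 mm across, 26 mm high, lying on the far part of the bench; leave it alone
- spanner: a 170 mm steel spanner lying on the bench; leave it alone
- hammer: a 290 mm hammer lying on the bench on the robot's left; leave it alone
- punch: a dark steel centre punch, 85 mm long and 11 mm thick, lying on the bench between the plates and the fixture; leave it alone
- square: a machinist's square (100 mm blade, 75 mm stock) lying on the far part of the bench; leave it alone
- oil_can: a copper-coloured oil can, 68 mm across, 108 mm high plus a thin bent spout, standing on the robot's left; leave it alone
Mind the look-alikes: they are no part of the job. Leave any blue or pink look-alike of the plate_first alone.

How it is judged:
On the way:
1. both loose plates lie squarely on the first one in a pile of three, let go and at rest, the plunger still home and the turntable locked (((horizontal distance between each of plate_a, plate_b and plate_first below 0.005 m and angle between the x axis of each of plate_a, plate_b and the x axis of plate_first, either way round below 0.087 rad and angle between each of plate_a, plate_b's own z axis and vertical below 0.06 rad and z of plate_a in the frame of plate_first between 0.009 and 0.015 m and z of plate_b in the frame of plate_first between 0.021 and 0.027 m) or (horizontal distance between each of plate_b, plate_a and plate_first below 0.005 m and angle between the x axis of each of plate_b, plate_a and the x axis of plate_first, either way round below 0.087 rad and angle between each of plate_b, plate_a's own z axis and vertical below 0.06 rad and z of plate_b in the frame of plate_first between 0.009 and 0.015 m and z of plate_a in the frame of plate_first between 0.021 and 0.027 m)) and x of plate_first in the frame of fixture between -0.006 and 0.006 m and y of plate_first in the frame of fixture between -0.006 and 0.006 m and angle between plate_first's own z axis and vertical below 0.06 rad and angle between the x axis of plate_first and the x axis of fixture, either way round below 0.1 rad and linear speed of each of plate_a, plate_b, plate_first below 0.02 m/s and contact force between each of the arm, the fingers and plate_a below 0.1 N and contact force between each of the arm, the fingers and plate_b below 0.1 N and contact force between each of the arm, the fingers and plate_first below 0.1 N and value of joint plunger below 0.002 m), for 0.2 s.
At the end, for the whole second after the job is handed in: both loose plates lie flat in the pile, within 5 mm and 5 degrees of the first plate (itself within 6 mm of its place), at rest; the fingers hold the plunger still, pulled at least 12.2 of its 14 mm; the turntable is not turned (within 0.04 rad) (((horizontal distance between each of plate_a, plate_b and plate_first below 0.005 m and angle between the x axis of each of plate_a, plate_b and the x axis of plate_first, either way round below 0.087 rad and angle between each of plate_a, plate_b's own z axis and vertical below 0.06 rad and z of plate_a in the frame of plate_first between 0.009 and 0.015 m and z of plate_b in the frame of plate_first between 0.021 and 0.027 m) or (horizontal distance between each of plate_b, plate_a and plate_first below 0.005 m and angle between the x axis of each of plate_b, plate_a and the x axis of plate_first, either way round below 0.087 rad and angle between each of plate_b, plate_a's own z axis and vertical below 0.06 rad and z of plate_b in the frame of plate_first between 0.009 and 0.015 m and z of plate_a in the frame of plate_first between 0.021 and 0.027 m)) and x of plate_first in the frame of fixture between -0.006 and 0.006 m and y of plate_first in the frame of fixture between -0.006 and 0.006 m and angle between plate_first's own z axis and vertical below 0.06 rad and angle between the x axis of plate_first and the x axis of fixture, either way round below 0.1 rad and linear speed of each of plate_a, plate_b, plate_first below 0.02 m/s and value of joint plunger above 0.0122 m and velocity of joint plunger between -0.005 and 0.005 m/s and contact force between the fingers and plunger above 2 N and value of joint turntable between -0.04 and 0.04 rad); the arm keeps its last pose, push and grip.
It fails at once if a plate is dropped (falling faster than 0.5 m/s with no finger on it) ((contact force between the fingers and plate_a below 0.05 N and linear speed of plate_a above 0.5 m/s) or (contact force between the fingers and plate_b below 0.05 N and linear speed of plate_b above 0.5 m/s)).
It fails at once if the turntable is turned by more than 0.06 rad (value of joint turntable above 0.06 rad or value of joint turntable below -0.06 rad).
It fails at once if a bystander is moved by more than 20 mm (distance of any of offcut, flange, spanner, hammer, punch, square, oil_can from where it was at the start of the episode above 0.02 m).
It also fails if it takes over 64 s, if anything falls off the work surface, if the arm or the gripper's body presses on something with over 40 N, if the wrist force passes 120 N, or if a joint passes its speed limit or range.

## Robot

A 6-joint arm with a two-finger parallel gripper is mounted at the origin on the work surface. World frame = base frame: x ahead of the robot, y to its left, z up, the work surface at z = 0. Lengths are in m, angles in rad, forces in N, time in s.
With the tool pointing down it reaches from about 0.25 to 0.85 m from the base axis. Payload 12.5 kg.
Tool frame: the origin (TCP) lies at the very end of the fingers, on their centre line; the grasp point (between the pads) lies 19 mm behind it (manip.grasp_offset is the distance from the TCP to the grasp point, in m); z points along the fingers, y is the line along which they close (so a half turn about z gives the same grasp; the last joint's range is limited). The gripper opens to 93 mm and grips with 3 to 60 N. Pads are 15 mm wide; open, the fingers measure 128 mm over their backs; the gripper's body (75 mm by 188 mm) begins 65 mm behind the grasp point.
Start: joints at [1.025, 0.351, 1.652, -0, 1.139, -0.085], TCP at [0.245, 0.493, 0.183] pointing down, gripper open.
Joint ranges: [-2.75, 2.75], [-0.79, 2.1], [0.01, 2.65], [-1.57, 4.71], [0.07, 3.14], [-2.87, 2.87]. Speed limits (rad/s): [2.22, 2.22, 2.79, 3.14, 3.14, 3.14].

## Interface

Orientations are given as [roll, pitch, yaw] about the fixed x, y, z axes, in that order (R = Rz(yaw) Ry(pitch) Rx(roll)).
In Python, from rig import sensors, imaging, manip gives the robot as it stands.
- The arm moves only by the shell command python3 -m jog 'ROWS' [FORCE]. ROWS is JSON, a list of rows, each an object with "hand": the finger opening in cm, from 0 to 9.3; "translation": the shift along the tool's x, y, z in cm, a list of three; "turn": the turn, a rotation vector about the tool's x, y, z in rad, a list of three. In form: [{"hand": hand, "translation": [x, y, z], "turn": [wx, wy, wz]}, ...]. A call has 1 to 10 rows; each row shifts and turns the commanded pose from where the row before left it, along the tool's axes as they then stand; what a row does not reach is not made up. A row lasts 1/12 s, in which the tool goes at most 41.7 mm and 7.16 degrees, less where a joint would pass 70% of its speed; a pose out of reach is approached as far as the arm can. A call is refused whole if a number of a shift passes 4.17 or a number of a turn 0.125, either way. A call with a gripper value outside its range is refused whole. The fingers move at their own pace and stop on an object; FORCE is the grip in N (left out, the last holds). Time passes only in rows, so rows that do not move let the fingers close. It gives the time, the measured TCP pose, the force, the opening and the grip force at its end, in the units of the state.
- sensors.get_obs(): the state, without advancing time (a new reading comes with each control period).
- imaging.camera(name): name is "side" or "top"; returns a dict with "image" (400x640x3 uint8, red, green, blue), "mtx" (3x3 intrinsics, pixels), "k1" (the pictures are not rectified: a ray, as slopes to the right and down, at radius r is drawn at 1 + k1 r^2 times it, then the intrinsics apply), "R" (3x3) and "t" (3): a world point X has camera coordinates R X + t. Camera axes: x right, y down, z forward; pixel columns grow to the right and rows downward; lengths in m; the calibration is good to about 2 mm. A picture is of the moment at which its call begins. There is no depth.
- manip.hand_in(): hands the job in; it is judged then, once.
The state is a dict: "time": time; "qpos": joint angles; "joint_vel": joint speeds; "joint_efforts": joint torques, N m; "ee_pos": TCP position; "eef_rot": TCP orientation; "force": force on the tool from outside, world axes, zero at the start; "ft_torque": the same for the moment, N m; "gripper_width": finger opening in m; "gripper_force": force on a finger pad.
Only numpy, scipy, OpenCV 4.12 (cv2) and the standard library are available. Lean on these libraries where they do the work, as an engineer would, in place of code of your own. Each camera call takes 0.05 s, during which the arm holds its last target. There are 200 camera calls.

## Working session

There is one attempt and no reset: what is moved stays moved. The work goes in short steps, Python scripts to look and compute and a shell command to move; the robot and the scene stay as the last step left them, time stands still between calls to the robot, and variables do not carry over. Pictures are saved under pics/ and viewed, at most 11 in all, crops included, and the job is handed in when it is done.

```bash
ls; mkdir -p pics
python3 - <<'E'
from rig import sensors, imaging, manip
import cv2
for n in("top","side"):
    c=imaging.camera(n); cv2.imwrite(f"pics/{n}0.png",c["image"][:,:,::-1]); print(n,c["mtx"].tolist(),c["k1"],c["R"].tolist(),c["t"].tolist())
o=sensors.get_obs();print(o, manip.grasp_offset)
E
```

```text
pics
top [[487.42342836679666, 0.0, 318.9107523774491], [0.0, 487.42342836679666, 196.992869689774], [0.0, 0.0, 1.0]] -0.1265485707949092 [[0.025210658354747253, -0.9996793698663397, -0.002362238124789339], [-0.9970185223311318, -0.024971031932664214, -0.07301036702321718], [0.0729279701758333, 0.004195834583948755, -0.9973283843038745]] [0.014652868998785916, 0.5464324914012808, 1.347873789734589]
side [[393.91674624072766, 0.0, 316.8204778597865], [0.0, 393.91674624072766, 206.4841669897583], [0.0, 0.0, 1.0]] -0.09443440011942748 [[0.9956397099504355, -0.09126823570636915, 0.019278929453138267], [-0.0485178787253648, -0.6831893694774585, -0.7286276833040202], [0.07967172279926694, 0.7245152825055102, -0.6846386068592373]] [-0.5559993919748136, 0.11214974081323004, 1.177542339929708]
{'time': 0.1, 'qpos': array([ 1.02542535e+00,  3.51198146e-01,  1.65237526e+00,  1.86163229e-05,
        1.13909555e+00, -8.45629671e-02]), 'joint_vel': array([ 2.49746395e-05,  2.25305538e-04, -3.12352260e-03,  3.49852727e-04,
       -2.23969803e-03,  1.38980831e-05]), 'joint_efforts': array([ 1.13960323e-04, -4.98022342e+01, -2.85702252e+01,  6.99683558e-02,
        2.39082595e-02, -1.51988161e-05]), 'ee_pos': array([0.24433803, 0.49234826, 0.18214087]), 'eef_rot': array([-3.14052162e+00, -1.07746960e-04,  2.68077679e+00]), 'force': array([ 0.06652881, -0.09451134, -0.703866  ]), 'ft_torque': array([ 0.00423228, -0.00130029,  0.01731423]), 'gripper_force': 0.0, 'gripper_width': 0.09262087930920425} 0.0188
```

View pics/top0.png

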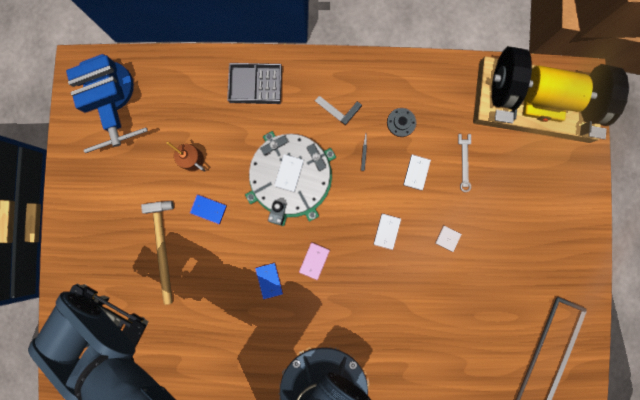

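View pics/side0.png

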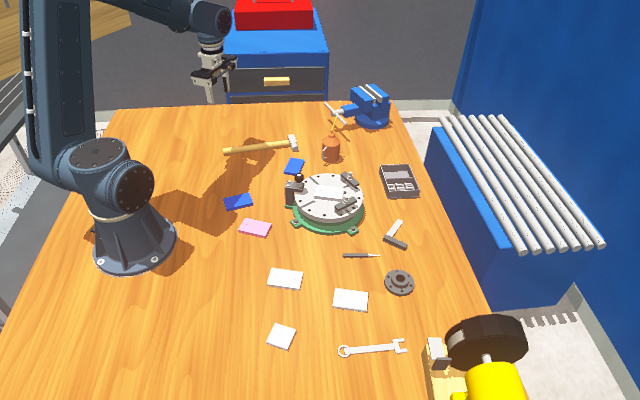

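The top view shows three bare white plates: at (417,172), (387,232), and (289,173), the last one on the turntable. The square offcut is at (448,239). The blue look-alikes are at (208,209) and (269,281), the pink one is at (314,261), and the black knob is at (278,206). The side view shows the loose plates at (285,279) and (350,299), and the offcut at (281,336). The two bare oblong ones on the right fit plate_a and plate_b; coloured ones and the square one are excluded. Next I'll measure them and confirm with a crop.

```bash
cat > h.py <<'E'
import numpy as np, cv2
from rig import sensors, imaging, manip
def cam(n):
    c=imaging.camera(n); c["R"]=np.array(c["R"]); c["t"]=np.array(c["t"]); c["mtx"]=np.array(c["mtx"]); c["C"]=-c["R"].T@c["t"]; return c
def rays(c,px):
    u=cv2.undistortPoints(np.array(px,float).reshape(-1,1,2),c["mtx"],np.array([c["k1"],0,0,0]),None).reshape(-1,2)
    d=np.c_[u,np.ones(len(u))]@c["R"]; return d/np.linalg.norm(d,axis=1)[:,None]
def plane(c,px,z):
    d=rays(c,px); return c["C"]+d*((z-c["C"][2])/d[:,2])[:,None]
def tri(c1,p1,c2,p2):
    d1=rays(c1,[p1])[0]; d2=rays(c2,[p2])[0]
    s=np.linalg.lstsq(np.c_[d1,-d2],c2["C"]-c1["C"],rcond=None)[0]
    a=c1["C"]+s[0]*d1; b=c2["C"]+s[1]*d2; return (a+b)/2,np.linalg.norm(a-b)
def proj(c,X):
    r=cv2.projectPoints(np.array(X,float).reshape(-1,1,3),cv2.Rodrigues(c["R"])[0],c["t"],c["mtx"],np.array([c["k1"],0,0,0]))[0]
    return r.reshape(-1,2)
def blob(c,px,thr=None,box=35,minv=None):
    """contour of the bright grey blob at px"""
    im=c["image"]; hsv=cv2.cvtColor(im,cv2.COLOR_RGB2HSV); x,y=map(int,px)
    v0=np.median(hsv[y-3:y+4,x-3:x+4,2]); thr=thr or 0.88*v0
    m=((hsv[...,1]<60)&(hsv[...,2]>thr)).astype(np.uint8)
    w=np.zeros_like(m); w[max(0,y-box):y+box,max(0,x-box):x+box]=1; m*=w
    m=cv2.morphologyEx(m,cv2.MORPH_CLOSE,np.ones((3,3)))
    n,l=cv2.connectedComponents(m,connectivity=4); k=l[y,x]
    cs,_=cv2.findContours((l==k).astype(np.uint8),cv2.RETR_EXTERNAL,cv2.CHAIN_APPROX_NONE)
    return max(cs,key=cv2.contourArea).reshape(-1,2),v0
def rect(c,px,z,**k):
    ct,v=blob(c,px,**k); P=plane(c,ct,z)[:,:2]
    (a,b),(w,h),ang=cv2.minAreaRect((P*1000).astype(np.float32))
    if w<h: w,h,ang=h,w,ang+90
    return a/1000,b/1000,w,h,(ang+90)%180-90,v
E
python3 - <<'E'
from h import *
T=cam("top");S=cam("side")
for n,pt,ps,z in(("A",(417,172),(350,299),.012),("B",(387,232),(285,279),.012),("off",(448,239),(281,336),.012),("first",(289,176),(327,185),.078)):
    for c,p in((T,pt),(S,ps)):
        r=rect(c,p,z); print(n,np.round(r,4))
    def cen(c,p):
        m=cv2.moments(blob(c,p)[0].reshape(-1,1,2)); return m["m10"]/m["m00"],m["m01"]/m["m00"]
    print(cen(T,pt),cen(S,ps),tri(T,cen(T,pt),S,cen(S,ps)))
im=T["image"][:,:,::-1]
a=cv2.resize(im[120:240,230:330],(400,480),interpolation=3);b=cv2.resize(im[150:270,365:465],(400,480),interpolation=3)
cv2.imwrite("pics/crop1.png",np.hstack([a,b]))
cv2.imwrite("pics/crop2.png",cv2.resize(S["image"][150:245,270:380,::-1],(660,570),interpolation=3))
E
```

```text
A [  0.6253  -0.2492  87.1709  55.0032 -14.3424 236.    ]
A [ 6.23800e-01 -2.50000e-01  9.01264e+01  5.82499e+01 -1.42447e+01
  2.54000e+02]
(417.0015634771732, 171.890243902439) (350.061049011178, 298.73402120951556) (array([ 0.62470304, -0.2493724 ,  0.01005834]), np.float64(0.0013470661526842104))
B [ 4.54600e-01 -1.66200e-01  8.92274e+01  5.47829e+01 -1.38942e+01
  2.34000e+02]
B [ 4.53400e-01 -1.68100e-01  9.17114e+01  5.75426e+01 -1.40692e+01
  2.54000e+02]
(387.11698000596834, 231.39600119367353) (284.632329122125, 277.77777777777777) (array([ 0.45382371, -0.16649699,  0.00882866]), np.float64(0.0007397633371912706))
off [  0.4387  -0.3411  53.9222  53.5096  64.8652 222.    ]
off [  0.4379  -0.3423  56.5407  56.4529 -25.3973 254.    ]
(448.3734756097561, 238.22306910569102) (280.6856276071293, 335.46264694728853) (array([ 0.43812693, -0.34167404,  0.0096958 ]), np.float64(0.0009663797515885327))
first [ 5.805000e-01  1.114000e-01  1.865842e+02  1.517969e+02 -8.859430e+01
  2.370000e+02]
first [ 5.986000e-01  9.140000e-02  2.137067e+02  2.039374e+02 -4.825540e+01
  2.480000e+02]
(291.90092284976004, 182.5060908084164) (324.8663751214771, 195.06744412050531) (array([0.58607346, 0.10221991, 0.06811018]), np.float64(0.012176511695261332))
```

View pics/crop1.png

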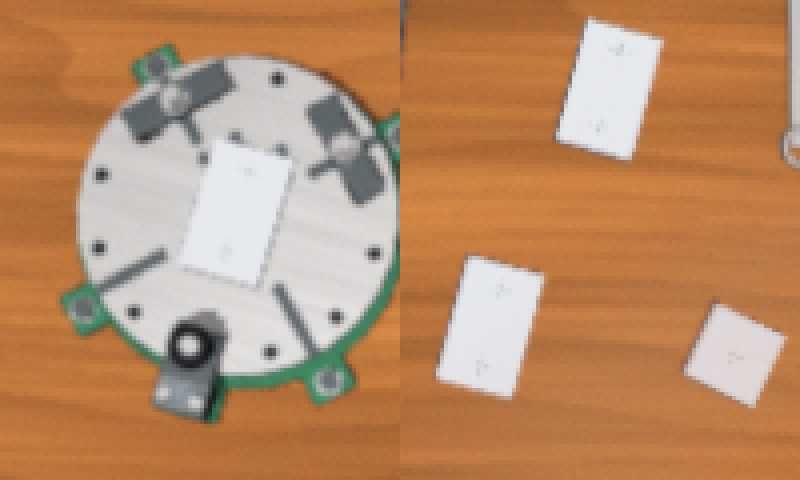

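View pics/crop2.png

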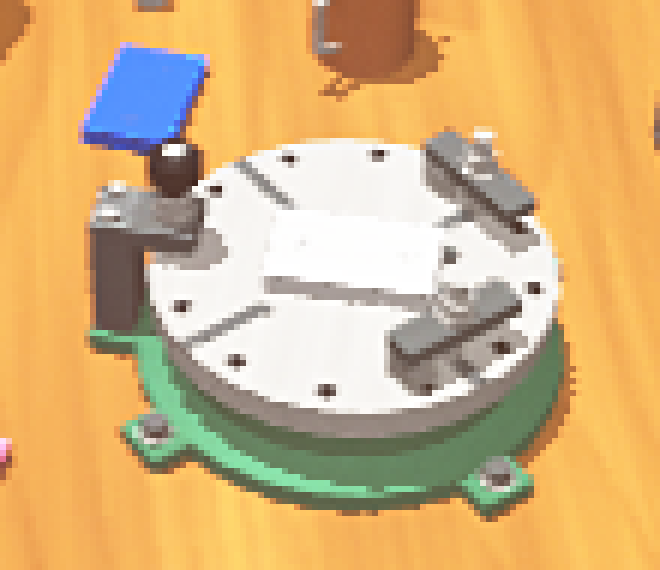

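The crops confirm the choice: both loose oblong plates are bare, while the third loose piece is square (the offcut). plate_first sits on the turntable with top-view corners near (283,154), (303,159), (295,192) and (275,186). The knob is at about top (277.5,207) and side (299,178). I'll measure plate_first by its cooler colour, and the knob and table from both views.

```bash
cat >> h.py <<'E'
def mrect(c,m,p,z):
    n,l=cv2.connectedComponents(m.astype(np.uint8),connectivity=4)
    cs,_=cv2.findContours((l==l[p[1],p[0]]).astype(np.uint8),0,cv2.CHAIN_APPROX_NONE); ct=max(cs,key=cv2.contourArea)
    M=cv2.moments(ct); (a,b),(w,h),ang=cv2.minAreaRect((plane(c,ct.reshape(-1,2),z)[:,:2]*1000).astype(np.float32))
    if w<h: w,h,ang=h,w,ang+90
    return (round(a/1000,4),round(b/1000,4),round(w,1),round(h,1),round((ang+90)%180-90,2)),(M["m10"]/M["m00"],M["m01"]/M["m00"])
E
python3 - <<'E'
from h import *
T=cam("top");S=cam("side")
for c,p,q in((T,(289,180),(262,180)),(S,(327,193),(327,210))):
    im=c["image"].astype(int); print(im[p[1],p[0]],im[q[1],q[0]])
cs=[]
for c,p,q in((T,(289,180),(262,180)),(S,(327,193),(327,210))):
    im=c["image"].astype(int); d=im[...,2]-im[...,0]; dp,dq=d[p[1],p[0]],d[q[1],q[0]]
    m=(d>(dp+dq)/2)&(im[...,2]>200); w=np.zeros_like(m); w[p[1]-35:p[1]+35,p[0]-35:p[0]+35]=1
    r,ce=mrect(c,m&w,p,.078); print(r,ce); cs.append(ce)
print(tri(T,cs[0],S,cs[1]))
# knob
ks=[]
for c,p in((T,(278,204)),(S,(299,179))):
    g=c["image"].max(2); m=(g<60); w=np.zeros_like(m); w[p[1]-9:p[1]+10,p[0]-9:p[0]+10]=1; m=(m&w).astype(np.uint8)
    n,l,st,ce=cv2.connectedComponentsWithStats(m); k=1+np.argmax(st[1:,4]); print(st[k],ce[k])
    ys,xs=np.where(l==k); (cx,cy),r=cv2.minEnclosingCircle(np.c_[xs,ys].astype(np.float32)); print(cx,cy,r); ks.append((cx,cy))
print("knob",tri(T,ks[0],S,ks[1]))
# turntable disc: ellipse, top view, non-wood grey
im=cv2.cvtColor(T["image"],cv2.COLOR_RGB2HSV); m=((im[...,1]<50)&(im[...,2]>150)).astype(np.uint8); w=np.zeros_like(m); w[125:225,240:340]=1; m=cv2.morphologyEx(m*w,cv2.MORPH_CLOSE,np.ones((5,5)))
c_,_=cv2.findContours(m,0,1); h=max(c_,key=cv2.contourArea).reshape(-1,2); h=h[h[:,1]<178]; P=plane(T,h,.066)[:,:2]
from scipy.optimize import least_squares
s=least_squares(lambda v:np.hypot(P[:,0]-v[0],P[:,1]-v[1])-v[2],[.6,.1,.11],loss="soft_l1",f_scale=.002); print("disc",s.x)
E
```

```text
[231 233 237] [211 209 207]
[254 254 253] [247 245 242]
(0.6059, 0.1114, 91.0, 57.4, -14.99) (288.5359833723045, 172.67653936087297)
(0.6038, 0.1095, 88.8, 55.0, -15.37) (328.4663120567376, 191.3031914893617)
(array([0.60513424, 0.1119783 , 0.07513434]), np.float64(0.0012065428848209707))
[273 201  11  11  53] [278.         206.50943396]
277.5 206.0 5.590270042419434Traceback (most recent call last):
  File "<stdin>", line 15, in <module>
    return _wrapfunc(a, 'argmax', axis=axis, out=out, **kwds)
    return bound(*args, **kwds)
ValueError: attempt to get argmax of an empty sequence
```

Plate_first measures about (0.605, 0.111), top at 0.075–0.078, yaw -15°, which agrees with its stated size and height. Plates A (0.6246,-0.2496) and B (0.4540,-0.1671) both have yaw near -14.2°. I'll add a move calculator, then turn the tool first.

```bash
cat > go.py <<'E'
import sys,numpy as np
from scipy.spatial.transform import Rotation as Ro
from rig import sensors
o=sensors.get_obs(); R=Ro.from_euler("xyz",o["eef_rot"]).as_matrix()
print("t",round(float(o["time"]),2),"p",o["ee_pos"].round(4),"rpy",o["eef_rot"].round(4),"F",o["force"].round(1),"w",round(float(o["gripper_width"]),4),"gf",round(float(o["gripper_force"]),1),"q",o["qpos"].round(2))
for a in sys.argv[1:]:
    x=np.array(eval(a),float); print(a,"tool cm",(R.T@(x-o["ee_pos"])*100).round(2))
E
python3 -m jog '[{"hand":9.3,"translation":[0,0,0],"turn":[0,0,-0.1]},{"hand":9.3,"translation":[0,0,0],"turn":[0,0,-0.1]},{"hand":9.3,"translation":[0,0,0],"turn":[0,0,0]}]'
python3 go.py "[.454,-.1671,.18]" "[.454,-.1671,.03]"
python3 - <<'E'
from h import *
T=cam("top");S=cam("side")
print(plane(T,[[277.7,206.3]],.12), S["image"][170:188,292:307].max(2))
E
```

```text
time: 0.55
ee_pos: [0.2445, 0.4926, 0.1825]
eef_rot: [-3.141, -0.0, 2.885]
force: [-0.2, -0.6, -0.4]
gripper_width: 0.093
gripper_force: 0.0
t 0.55 p [0.2445 0.4926 0.1825] rpy [-3.1414 -0.      2.8853] F [-0.2 -0.6 -0.4] w 0.093 gf 0.0 q [ 1.03  0.35  1.65 -0.    1.14 -0.29]
[.454,-.1671,.18] tool cm [-36.99 -58.5    0.27]
[.454,-.1671,.03] tool cm [-36.99 -58.5   15.27]
[[0.51164104 0.13445739 0.12      ]] [[252 254 254 254 254 254 255 237 117 164 248 252 252 251 251]
 [255 255 255 255 255 255 255 237 126 255 255 252 251 251 251]
 [255 255 255 255 255 255 254 152 162 255 255 252 251 251 251]
 [134 163 192 242 224 115  80  76 104 214 255 255 253 251 251]
 [157 157 158 107  82 204 255 255 224 116 146 253 255 252 251]
 [172 120  95  84  81 252 255 255 210  99  71 149 249 252 251]
 [255 255 199  80  84  90 111 122  98  86  77 150 250 253 251]
 [253 255 193  76  87  89 100  95  88  83  78 148 251 253 253]
 [252 255 189  70  82  89  90  90  88  82  73 145 251 251 250]
 [252 255 205  84  77  82  81  81  81  80  70 146 248 253 251]
 [255 255 228 112  74  80  82  83  81  75  64 248 255 243 226]
 [214 224 221 193 119  79  81  81  76 101 251 255 194  80  60]
 [186 164 153 132 116  88  75  75 102 148 198 242 240 165 151]
 [184 166 156 160 155 168 160 151 165 143 108  96 195 250 253]
 [167 157 157 169 148 140 148 148 144 133 131 103 201 248 250]
 [161 158 157 151 157 151 146 147 150 150 129  93 197 247 249]
 [162 157 157 153 139 145 147 156 159 134 114  84 242 252 248]
 [159 159 159 158 158 136 131 133 126 113 102 111 246 254 250]]
```

```bash
python3 -m jog '[{"hand":9.3,"translation":[-1.85,-2.93,0],"turn":[0,0,0]},{"hand":9.3,"translation":[-1.85,-2.93,0],"turn":[0,0,0]},{"hand":9.3,"translation":[-1.85,-2.93,0],"turn":[0,0,0]},{"hand":9.3,"translation":[-1.85,-2.93,0],"turn":[0,0,0]},{"hand":9.3,"translation":[-1.85,-2.93,0],"turn":[0,0,0]},{"hand":9.3,"translation":[-1.85,-2.93,0],"turn":[0,0,0]},{"hand":9.3,"translation":[-1.85,-2.93,0],"turn":[0,0,0]},{"hand":9.3,"translation":[-1.85,-2.93,0],"turn":[0,0,0]},{"hand":9.3,"translation":[-1.85,-2.93,0],"turn":[0,0,0]},{"hand":9.3,"translation":[-1.85,-2.93,0],"turn":[0,0,0]}]' >/dev/null
python3 -m jog '[{"hand":9.3,"translation":[-1.85,-2.93,0],"turn":[0,0,0]},{"hand":9.3,"translation":[-1.85,-2.93,0],"turn":[0,0,0]},{"hand":9.3,"translation":[-1.85,-2.93,0],"turn":[0,0,0]},{"hand":9.3,"translation":[-1.85,-2.93,0],"turn":[0,0,0]},{"hand":9.3,"translation":[-1.85,-2.93,0],"turn":[0,0,0]},{"hand":9.3,"translation":[-1.85,-2.93,0],"turn":[0,0,0]},{"hand":9.3,"translation":[-1.85,-2.93,0],"turn":[0,0,0]},{"hand":9.3,"translation":[-1.85,-2.93,0],"turn":[0,0,0]},{"hand":9.3,"translation":[-1.85,-2.93,0],"turn":[0,0,0]},{"hand":9.3,"translation":[-1.85,-2.93,0],"turn":[0,0,0]}]' >/dev/null
python3 -m jog '[{"hand":9.3,"translation":[0,0,0],"turn":[0,0,0]},{"hand":9.3,"translation":[0,0,0],"turn":[0,0,0]}]' >/dev/null
python3 go.py "[.454,-.1671,.18]" "[.454,-.1671,.0025]"
```

```text
t 2.48 p [ 0.4509 -0.17    0.1823] rpy [ 3.1414e+00 -5.0000e-04  2.8757e+00] F [-1.2  1.3 -0.5] w 0.0929 gf 0.0 q [-0.46  0.23  1.82  0.    1.09 -1.76]
[.454,-.1671,.18] tool cm [-0.22  0.36  0.23]
[.454,-.1671,.0025] tool cm [-0.23  0.36 17.98]
```

```bash
python3 -m jog '[{"hand":9.3,"translation":[-0.1,0.1,3],"turn":[0,0,0]},{"hand":9.3,"translation":[0,0,3],"turn":[0,0,0]},{"hand":9.3,"translation":[0,0,3],"turn":[0,0,0]},{"hand":9.3,"translation":[0,0,3],"turn":[0,0,0]},{"hand":9.3,"translation":[0,0,2],"turn":[0,0,0]},{"hand":9.3,"translation":[0,0,1],"turn":[0,0,0]},{"hand":9.3,"translation":[0,0,0],"turn":[0,0,0]},{"hand":9.3,"translation":[0,0,0],"turn":[0,0,0]}]' >/dev/null
python3 go.py  "[.454,-.1671,.0025]"
```

```text
t 3.15 p [ 0.4523 -0.1678  0.0333] rpy [3.1416e+00 1.0000e-04 2.8806e+00] F [-0.2  0.3  0.1] w 0.0932 gf 0.0 q [-0.45  0.45  1.94  0.    0.74 -1.76]
[.454,-.1671,.0025] tool cm [-0.14  0.11  3.08]
```

```bash
python3 -m jog '[{"hand":9.3,"translation":[-0.14,0.1,1.5],"turn":[0,0,0]},{"hand":9.3,"translation":[0,0,1],"turn":[0,0,0]},{"hand":9.3,"translation":[0,0,0.5],"turn":[0,0,0]},{"hand":9.3,"translation":[0,0,0],"turn":[0,0,0]},{"hand":9.3,"translation":[0,0,0],"turn":[0,0,0]}]' >/dev/null
python3 go.py  "[.454,-.1671,.0025]"
python3 -m jog '[{"hand":5,"translation":[0,0,0],"turn":[0,0,0]},{"hand":5,"translation":[0,0,0],"turn":[0,0,0]},{"hand":5,"translation":[0,0,0],"turn":[0,0,0]},{"hand":5,"translation":[0,0,0],"turn":[0,0,0]},{"hand":5,"translation":[0,0,0],"turn":[0,0,0]},{"hand":5,"translation":[0,0,0],"turn":[0,0,0]}]' 20
python3 go.py  "[.454,-.1671,.0025]"
```

```text
t 3.57 p [ 0.4539 -0.1677  0.0031] rpy [-3.1416e+00  2.0000e-04  2.8806e+00] F [-0.7  0.5 -0.3] w 0.0931 gf 0.0 q [-0.45  0.51  1.95 -0.    0.68 -1.76]
[.454,-.1671,.0025] tool cm [0.01 0.06 0.06]
time: 4.07
ee_pos: [0.4538, -0.1677, 0.0027]
eef_rot: [-3.142, 0.0, 2.881]
force: [0.8, 0.7, 0.4]
gripper_width: 0.0575
gripper_force: 0.0
t 4.07 p [ 0.4538 -0.1677  0.0027] rpy [-3.1416e+00  1.0000e-04  2.8808e+00] F [0.8 0.7 0.4] w 0.0575 gf 0.0 q [-0.45  0.51  1.95 -0.    0.68 -1.76]
[.454,-.1671,.0025] tool cm [-0.    0.06  0.02]
```

```bash
python3 -m jog '[{"hand":5,"translation":[0,0,0],"turn":[0,0,0]},{"hand":5,"translation":[0,0,0],"turn":[0,0,0]},{"hand":5,"translation":[0,0,0],"turn":[0,0,0]}]' 20
python3 -m jog '[{"hand":5,"translation":[0,0,-1],"turn":[0,0,0]},{"hand":5,"translation":[0,0,-2],"turn":[0,0,0]},{"hand":5,"translation":[0,0,-3],"turn":[0,0,0]},{"hand":5,"translation":[0,0,-3],"turn":[0,0,0]},{"hand":5,"translation":[0,0,-3],"turn":[0,0,0]},{"hand":5,"translation":[0,0,-3],"turn":[0,0,0]},{"hand":5,"translation":[0,0,-2],"turn":[0,0,0]},{"hand":5,"translation":[0,0,0],"turn":[0,0,0]}]' >/dev/null
python3 go.py  "[.605,.1107,.18]"
```

```text
time: 4.32
ee_pos: [0.4538, -0.1676, 0.0026]
eef_rot: [3.142, -0.0, 2.881]
force: [0.5, -0.3, 0.5]
gripper_width: 0.0499
gripper_force: 0.0
t 4.98 p [ 0.4555 -0.1684  0.1774] rpy [-3.1402  0.007   2.8809] F [0.3 1.4 1. ] w 0.05 gf 0.0 q [-0.45  0.24  1.82 -0.    1.07 -1.76]
[.605,.1107,.18] tool cm [-7.25 30.82 -0.26]
```

The fingers closed past 56 mm without any force, so the grasp missed. I'll look.

Run:
```python
from h import *
T=cam("top");S=cam("side")
a=cv2.resize(T["image"][130:280,330:480,::-1],(400,400),interpolation=3);b=cv2.resize(S["image"][210:350,220:360,::-1],(400,400),interpolation=3)
cv2.imwrite("pics/c3.png",np.hstack([a,b]))
for c,p in((S,(350,299)),(S,(285,279)),(T,(417,172))): print(np.round(rect(c,p,.012),4))
```

```text
[ 6.24800e-01 -2.50700e-01  8.95133e+01  6.23159e+01 -1.74971e+01
  2.55000e+02]
[ 4.53000e-01 -1.71900e-01  9.06164e+01  6.27506e+01 -1.39769e+01
  2.11000e+02]
[  0.6314  -0.2507  77.2928  55.4881 -14.6917 240.    ]
```

View pics/c3.png

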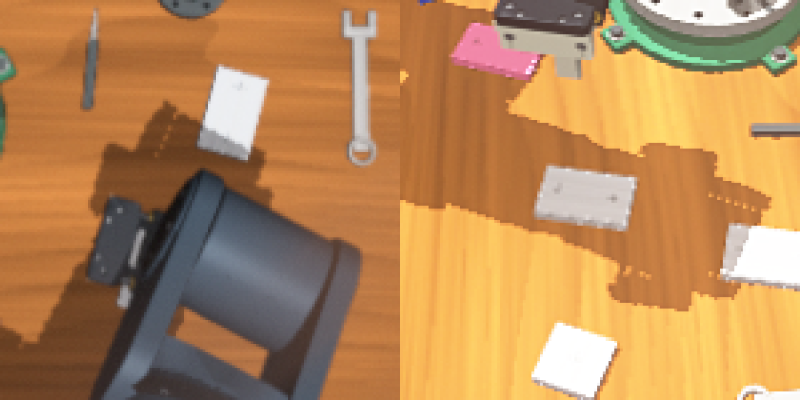

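Run:
```python
from h import *
T=cam("top");S=cam("side")
o=sensors.get_obs(); p=o["ee_pos"]; R=cv2.Rodrigues(np.zeros(3))[0]
from scipy.spatial.transform import Rotation as Ro
R=Ro.from_euler("xyz",o["eef_rot"]).as_matrix()
print(p,R.round(3).tolist(),proj(S,[p,p+R[:,1]*.025,p-R[:,1]*.025]),proj(T,[p,p+R[:,1]*.025,p-R[:,1]*.025]))
im=S["image"][190:310,210:330,::-1]
im=cv2.resize(im,(590,590),interpolation=cv2.INTER_NEAREST)
for q in proj(S,[p,p+R[:,1]*.025,p-R[:,1]*.025]): cv2.circle(im,tuple(((q-[210,190]+.5)*590/120).astype(int)),4,(0,0,255),1)
cv2.imwrite("pics/c4.png",im)
```

```text
[ 0.45308507 -0.16733731  0.17178504] [[-0.966, 0.258, -0.002], [0.258, 0.966, 0.001], [0.002, 0.0, -1.0]] [[281.99173772 238.49500888]
 [284.28207499 231.25813717]
 [279.61964579 245.99605331]] [[396.40844611 231.66833972]
 [386.80203312 228.8567907 ]
 [405.99765856 234.47352232]]
```

View pics/c4.png

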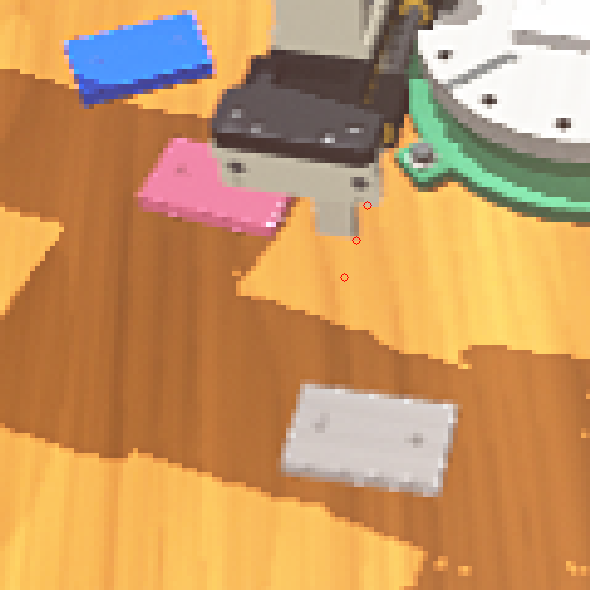

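In the side view, the finger tip is at crop (337,237). The reported pose predicts (345,277), so the tip appears to stand higher than reported. I'll check this against numbers from other poses.

Run:
```python
from h import *
from scipy.spatial.transform import Rotation as Ro
T=cam("top");S=cam("side")
def pts(p,rpy,w):
    R=Ro.from_euler("xyz",rpy).as_matrix()
    L=[[0,0,0]]+[[sx*.0075,s*w/2,0] for s in(-1,1) for sx in(-1,1)]+[[sx*.0375,-s*.094,-.084] for s in(-1,1) for sx in (-1,1)]
    return np.array(p)+np.array(L)@R.T
o=sensors.get_obs(); print(o["ee_pos"])
print("now crop4",((proj(S,pts(o["ee_pos"],o["eef_rot"],.05))-[210,190]+.5)*590/120).round())
P=pts([.245,.493,.183],[3.1416,0,2.6808],.093)
print("start side",proj(S,P).round(1).tolist()); print("start top",proj(T,P).round(1).tolist())
a=cv2.imread("pics/side0.png")[20:120,170:270];b=cv2.imread("pics/top0.png")[270:350,60:160]
a=cv2.resize(a,(400,400),interpolation=0);b=cv2.resize(b,(400,320),interpolation=0)
for q in proj(S,P): cv2.circle(a,tuple(((q-[170,20]+.5)*4).astype(int)),4,(0,0,255),1)
for q in proj(T,P): cv2.circle(b,tuple(((q-[60,270]+.5)*4).astype(int)),4,(0,0,255),1)
cv2.imwrite("pics/c5.png",np.hstack([a,np.vstack([b,np.zeros((80,400,3),np.uint8)])]))
```

```text
[ 0.45315456 -0.16737996  0.17159086]
now crop4 [[357. 241.]
 [360. 280.]
 [330. 276.]
 [382. 208.]
 [354. 204.]
 [465.   5.]
 [321. -14.]
 [383. 281.]
 [217. 257.]]
start side [[220.5, 105.8], [215.5, 112.1], [211.9, 111.3], [228.8, 100.5], [225.4, 99.7], [239.8, 75.6], [222.2, 72.4], [211.8, 98.2], [193.1, 94.4]]
start top [[129.9, 307.6], [147.1, 314.1], [144.3, 319.3], [115.6, 295.9], [112.9, 301.2], [90.0, 279.3], [75.9, 307.1], [157.9, 318.7], [143.3, 346.8]]
```

View pics/c5.png

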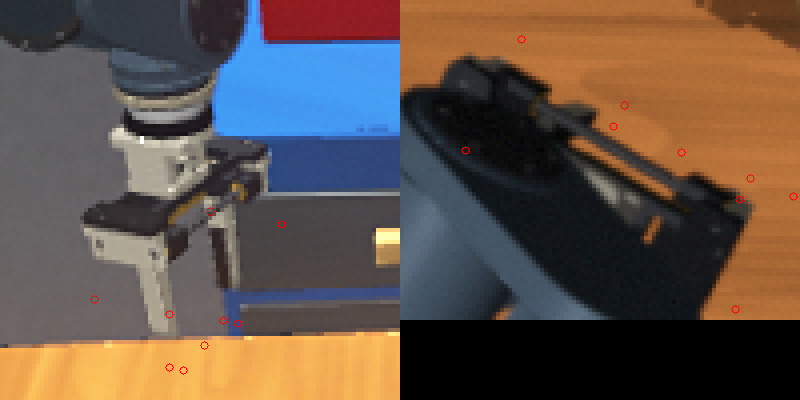

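The start pose shows the same shift, about -8 px in the side view: near tip at crop (163,335), predicted (169,369). The fingers also closed over the plate without touching it, so the reported TCP seems to be tens of mm too low. I'll close the fingers, come down over plate B and measure by image and by touch.

```bash
python3 -m jog '[{"hand":0,"translation":[0,0,2],"turn":[0,0,0]},{"hand":0,"translation":[0,0,3],"turn":[0,0,0]},{"hand":0,"translation":[0,0,3],"turn":[0,0,0]},{"hand":0,"translation":[0,0,2],"turn":[0,0,0]},{"hand":0,"translation":[0,0,1],"turn":[0,0,0]},{"hand":0,"translation":[0,0,0],"turn":[0,0,0]},{"hand":0,"translation":[0,0,0],"turn":[0,0,0]},{"hand":0,"translation":[0,0,0],"turn":[0,0,0]},{"hand":0,"translation":[0,0,0],"turn":[0,0,0]}]' 20 >/dev/null
python3 go.py
cat > tip.py <<'E'
from h import *
S=cam("side"); o=sensors.get_obs(); p=o["ee_pos"]; q=proj(S,[p])[0]
hsv=cv2.cvtColor(S["image"],cv2.COLOR_RGB2HSV); x,y=q.round().astype(int)
print("pred",q); 
a=hsv[y-22:y+8,x-16:x+17]
print("\n".join("%d "%(y-22+i)+"".join("#" if (s<75) else "." for s,v in zip(r[:,1],r[:,2])) for i,r in enumerate(a)), "x0",x-16)
E
python3 tip.py
```

```text
t 6.03 p [ 0.4545 -0.168   0.0638] rpy [-3.1412e+00  2.0000e-03  2.8808e+00] F [ 0.3  0.2 -0.6] w 0.0007 gf 0.0 q [-0.45  0.4   1.92  0.    0.81 -1.76]
pred [284.21228366 265.83811359]
244 #################.######.........
245 #######################..........
246 #######################..........
247 ######################...........
248 ######################...........
249 ######################...........
250 #####################............
251 #####################............
252 #####################............
253 ...##################............
254 ...........##########............
255 #####............##.#............
256 ###########.........#............
257 ################...##............
258 #####################............
259 #####################............
260 #####################............
261 #####################............
262 .......##############............
263 ..............#######............
264 .................................
265 .................................
266 .................................
267 .................................
268 ...####..........................
269 ...###########...................
270 ...###################...........
271 ...##########################....
272 ..###############################
273 ..############################### x0 268
```

Run:
```python
from h import *
S=cam("side"); p=sensors.get_obs()["ee_pos"]
im=cv2.resize(S["image"][215:305,230:330,::-1],(800,600)[:1]+(720,) if 0 else (660,594),interpolation=0)
for q in proj(S,[p,p+[0,0,.03]]): cv2.circle(im,tuple(((q-[230,215]+.5)*6.6).astype(int)),4,(0,0,255),1)
cv2.imwrite("pics/c6.png",im)
```

```text
(no output)
```

View pics/c6.png

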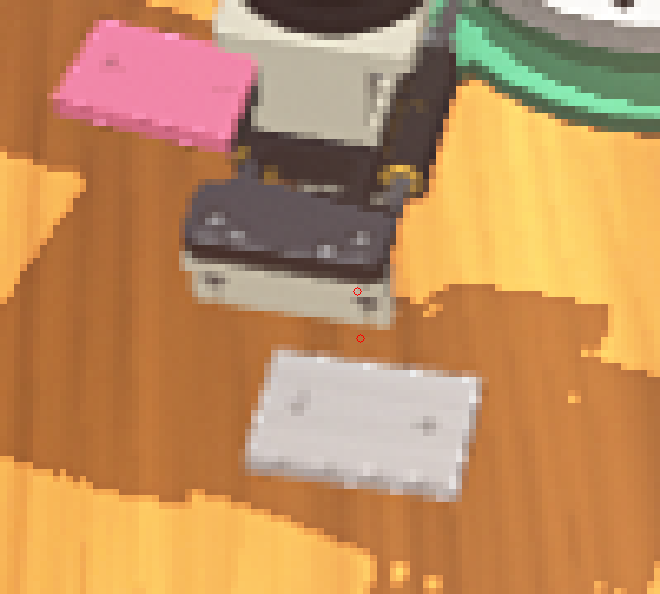

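In this crop the closed fingers are hidden behind the body. The body's near lower edge runs from (190,300) to (392,325), well above its prediction. Both earlier tip sightings fit a tip about 50 mm higher than reported, with x/y right. I'll confirm by a gentle touch on plate B.

```bash
python3 -m jog '[{"hand":0,"translation":[0,0,2],"turn":[0,0,0]},{"hand":0,"translation":[0,0,2],"turn":[0,0,0]},{"hand":0,"translation":[0,0,1.5],"turn":[0,0,0]},{"hand":0,"translation":[0,0,0.5],"turn":[0,0,0]},{"hand":0,"translation":[0,0,0.3],"turn":[0,0,0]},{"hand":0,"translation":[0,0,0],"turn":[0,0,0]}]' |grep -E "pos|force"
python3 -m jog '[{"hand":0,"translation":[0,0,0.3],"turn":[0,0,0]},{"hand":0,"translation":[0,0,0.3],"turn":[0,0,0]},{"hand":0,"translation":[0,0,0],"turn":[0,0,0]}]' |grep -E "pos|force"
```

```text
ee_pos: [0.4539, -0.1677, -0.0001]
force: [-0.2, -0.3, 1.2]
gripper_force: 0.0
ee_pos: [0.4539, -0.1677, -0.0063]
force: [-0.2, 0.7, 0.1]
gripper_force: 0.0
```

```bash
python3 -m jog '[{"hand":0,"translation":[0,0,0.3],"turn":[0,0,0]},{"hand":0,"translation":[0,0,0.3],"turn":[0,0,0]},{"hand":0,"translation":[0,0,0],"turn":[0,0,0]}]' |grep -E "pos|force"
```

```text
ee_pos: [0.4535, -0.1675, -0.0128]
force: [-0.1, 0.4, 0.3]
gripper_force: 0.0
```

```bash
python3 -m jog '[{"hand":0,"translation":[0,0,0.3],"turn":[0,0,0]},{"hand":0,"translation":[0,0,0.3],"turn":[0,0,0]},{"hand":0,"translation":[0,0,0],"turn":[0,0,0]}]' |grep -E "pos|force"
```

```text
ee_pos: [0.4535, -0.1675, -0.0189]
force: [0.3, -0.2, 0.2]
gripper_force: 0.0
```

```bash
python3 -m jog '[{"hand":0,"translation":[0,0,0.3],"turn":[0,0,0]},{"hand":0,"translation":[0,0,0.3],"turn":[0,0,0]},{"hand":0,"translation":[0,0,0],"turn":[0,0,0]}]' |grep -E "pos|force"
```

```text
ee_pos: [0.4539, -0.1677, -0.0238]
force: [-4.0, 2.2, 14.0]
gripper_force: 6.9
```

```bash
python3 -m jog '[{"hand":0,"translation":[0,0,0.2],"turn":[0,0,0]},{"hand":0,"translation":[0,0,0.2],"turn":[0,0,0]},{"hand":0,"translation":[0,0,0],"turn":[0,0,0]}]' |grep -E "pos|force"
```

```text
ee_pos: [0.4541, -0.1678, -0.0241]
force: [-23.3, 10.0, 83.3]
gripper_force: 41.7
```

Contact came at a reported z of -0.0238 on the plate top (true 0.012), so the true tip is reported z + 0.036. I'll back off, open, and descend around the plate.

```bash
python3 -m jog '[{"hand":0,"translation":[0,0,-0.7],"turn":[0,0,0]},{"hand":0,"translation":[0,0,-0.8],"turn":[0,0,0]},{"hand":9.3,"translation":[0,0,0],"turn":[0,0,0]},{"hand":9.3,"translation":[0,0,0],"turn":[0,0,0]},{"hand":9.3,"translation":[0,0,0],"turn":[0,0,0]},{"hand":9.3,"translation":[0,0,0],"turn":[0,0,0]},{"hand":9.3,"translation":[0,0,0],"turn":[0,0,0]},{"hand":9.3,"translation":[0,0,0],"turn":[0,0,0]},{"hand":9.3,"translation":[0,0,0],"turn":[0,0,0]},{"hand":9.3,"translation":[0,0,0],"turn":[0,0,0]}]' |grep -E "pos|force|width|time"
python3 -c "
from h import *
S=cam('side');print(rect(S,(285,279),.012))"
```

```text
time: 8.72
ee_pos: [0.4537, -0.1676, -0.0135]
force: [-0.1, -0.0, 0.4]
gripper_width: 0.0492
gripper_force: 0.0
(0.44254241943359374, -0.16933767700195312, 112.19878387451172, 62.750579833984375, -13.97686767578125, np.float64(158.0))
```

```bash
python3 -m jog '[{"hand":9.3,"translation":[0,0,0],"turn":[0,0,0]},{"hand":9.3,"translation":[0,0,0],"turn":[0,0,0]},{"hand":9.3,"translation":[0,0,0],"turn":[0,0,0]},{"hand":9.3,"translation":[0,0,0],"turn":[0,0,0]},{"hand":9.3,"translation":[0,0,0],"turn":[0,0,0]},{"hand":9.3,"translation":[0,0,0],"turn":[0,0,0]},{"hand":9.3,"translation":[0,0,0.5],"turn":[0,0,0]},{"hand":9.3,"translation":[0,0,0.4],"turn":[0,0,0]},{"hand":9.3,"translation":[0,0,0.3],"turn":[0,0,0]},{"hand":9.3,"translation":[0,0,0],"turn":[0,0,0]}]' |grep -E "pos|force|width|time"
```

```text
time: 9.6
ee_pos: [0.4533, -0.1674, -0.0262]
force: [-0.9, -0.5, 0.0]
gripper_width: 0.0927
gripper_force: 0.0
```

Clear past the plate's top level. I'll go down the rest and close.

```bash
python3 -m jog '[{"hand":9.3,"translation":[0,0,0.3],"turn":[0,0,0]},{"hand":9.3,"translation":[0,0,0.2],"turn":[0,0,0]},{"hand":9.3,"translation":[0,0,0.1],"turn":[0,0,0]},{"hand":9.3,"translation":[0,0,0],"turn":[0,0,0]}]' |grep -E "pos|force"
python3 -m jog '[{"hand":5,"translation":[0,0,0],"turn":[0,0,0]},{"hand":5,"translation":[0,0,0],"turn":[0,0,0]},{"hand":5,"translation":[0,0,0],"turn":[0,0,0]},{"hand":5,"translation":[0,0,0],"turn":[0,0,0]},{"hand":5,"translation":[0,0,0],"turn":[0,0,0]},{"hand":5,"translation":[0,0,0],"turn":[0,0,0]},{"hand":5,"translation":[0,0,0],"turn":[0,0,0]},{"hand":5,"translation":[0,0,0],"turn":[0,0,0]},{"hand":5,"translation":[0,0,0],"turn":[0,0,0]}]' 25
python3 go.py
```

```text
ee_pos: [0.4536, -0.1676, -0.0316]
force: [0.1, 0.3, -0.4]
gripper_force: 0.0
time: 10.68
ee_pos: [0.4538, -0.1677, -0.0313]
eef_rot: [-3.142, 0.0, 2.881]
force: [-0.9, 0.4, 0.1]
gripper_width: 0.056
gripper_force: 25.0
t 10.68 p [ 0.4538 -0.1677 -0.0313] rpy [-3.1416e+00  1.0000e-04  2.8807e+00] F [-0.9  0.4  0.1] w 0.056 gf 25.0 q [-0.45  0.58  1.96  0.    0.6  -1.76]
```

Gripped at 56.0 mm with 25 N. I'll lift.

```bash
python3 -m jog '[{"hand":5,"translation":[0,0,-0.7],"turn":[0,0,0]},{"hand":5,"translation":[0,0,-1.5],"turn":[0,0,0]},{"hand":5,"translation":[0,0,-2.5],"turn":[0,0,0]},{"hand":5,"translation":[0,0,-3],"turn":[0,0,0]},{"hand":5,"translation":[0,0,-3],"turn":[0,0,0]},{"hand":5,"translation":[0,0,-3],"turn":[0,0,0]},{"hand":5,"translation":[0,0,-2],"turn":[0,0,0]},{"hand":5,"translation":[0,0,-0.5],"turn":[0,0,0]},{"hand":5,"translation":[0,0,0],"turn":[0,0,0]},{"hand":5,"translation":[0,0,0],"turn":[0,0,0]}]' >/dev/null
python3 go.py  "[.605,.1107,.13]"
```

```text
t 11.52 p [ 0.4532 -0.1674  0.1297] rpy [ 3.1414e+00 -1.1000e-03  2.8808e+00] F [ 1.1 -0.  -2.6] w 0.0553 gf 25.0 q [-0.45  0.3   1.87 -0.    0.97 -1.76]
[.605,.1107,.13] tool cm [-7.500e+00  3.078e+01 -3.000e-02]
```

```bash
python3 -m jog '[{"hand":5,"translation":[-0.37,1.5,0],"turn":[0,0,0]},{"hand":5,"translation":[-0.6,2.5,0],"turn":[0,0,0]},{"hand":5,"translation":[-0.73,3,0],"turn":[0,0,0]},{"hand":5,"translation":[-0.73,3,0],"turn":[0,0,0]},{"hand":5,"translation":[-0.73,3,0],"turn":[0,0,0]},{"hand":5,"translation":[-0.73,3,0],"turn":[0,0,0]},{"hand":5,"translation":[-0.73,3,0],"turn":[0,0,0]},{"hand":5,"translation":[-0.73,3,0],"turn":[0,0,0]},{"hand":5,"translation":[-0.73,3,0],"turn":[0,0,0]},{"hand":5,"translation":[-0.6,2.5,0],"turn":[0,0,0]}]' >/dev/null
python3 -m jog '[{"hand":5,"translation":[-0.4,1.5,0],"turn":[0,0,0]},{"hand":5,"translation":[-0.4,1,0],"turn":[0,0,0]},{"hand":5,"translation":[0,0.28,0],"turn":[0,0,0]},{"hand":5,"translation":[0,0,0],"turn":[0,0,0]},{"hand":5,"translation":[0,0,0],"turn":[0,0,0]},{"hand":5,"translation":[0,0,0],"turn":[0,0,0]}]' >/dev/null
python3 go.py  "[.605,.1107,.0472]"
```

```text
t 12.85 p [0.6037 0.1047 0.1304] rpy [-3.1412e+00 -6.0000e-04  2.8799e+00] F [-0.2  0.2 -1.4] w 0.0556 gf 25.0 q [ 0.1   0.52  1.53 -0.    1.09 -1.21]
[.605,.1107,.0472] tool cm [0.02 0.62 8.32]
```

```bash
python3 -m jog '[{"hand":5,"translation":[0,0.5,0],"turn":[0,0,0]},{"hand":5,"translation":[0,0,1.5],"turn":[0,0,0]},{"hand":5,"translation":[0,0,2],"turn":[0,0,0]},{"hand":5,"translation":[0,0,1.5],"turn":[0,0,0]},{"hand":5,"translation":[0,0,1],"turn":[0,0,0]},{"hand":5,"translation":[0,0,0.5],"turn":[0,0,0]},{"hand":5,"translation":[0,0,0],"turn":[0,0,0]},{"hand":5,"translation":[0,0,0],"turn":[0,0,0]}]' >/dev/null
python3 go.py  "[.605,.1107,.0472]"
python3 - <<'E'
from h import *
S=cam("side");T=cam("top")
a=cv2.resize(S["image"][140:240,265:385,::-1],(480,400),interpolation=0);b=cv2.resize(T["image"][120:220,240:320,::-1],(320,400),interpolation=0)
cv2.imwrite("pics/c7.png",np.hstack([a,b]))
E
```

```text
t 13.52 p [0.6057 0.1105 0.0662] rpy [3.1413e+00 6.0000e-04 2.8807e+00] F [-0.9 -0.2 -1.4] w 0.056 gf 25.0 q [ 0.1   0.6   1.57  0.    0.97 -1.21]
[.605,.1107,.0472] tool cm [0.08 0.   1.9 ]
```

View pics/c7.png

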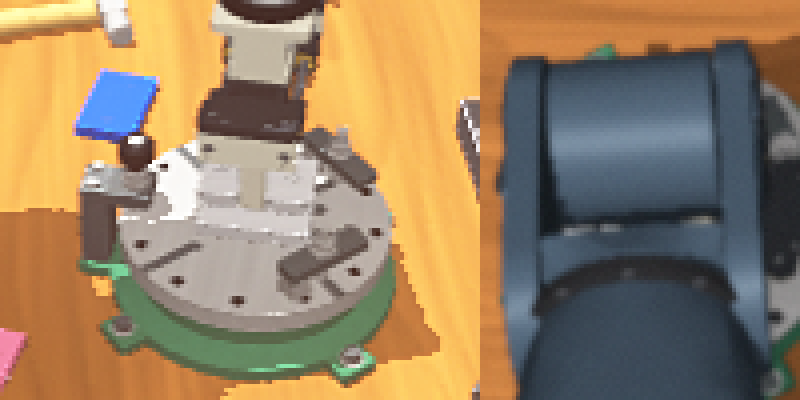

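The side crop shows the held plate, with its near edge around (202–318, 200), directly above plate_first (198–312, up to 237). They are aligned, with a gap of about 19 mm. I'll lower gently.

```bash
python3 -m jog '[{"hand":5,"translation":[0.06,0,0.5],"turn":[0,0,0]},{"hand":5,"translation":[0,0,0.5],"turn":[0,0,0]},{"hand":5,"translation":[0,0,0.3],"turn":[0,0,0]},{"hand":5,"translation":[0,0,0.2],"turn":[0,0,0]},{"hand":5,"translation":[0,0,0.1],"turn":[0,0,0]},{"hand":5,"translation":[0,0,0],"turn":[0,0,0]},{"hand":5,"translation":[0,0,0],"turn":[0,0,0]}]' >/dev/null
python3 go.py  "[.605,.1107,.0472]"
```

```text
t 14.2 p [0.6049 0.1106 0.0496] rpy [3.1416 0.     2.8809] F [ 0.2  0.  -2.3] w 0.0558 gf 25.0 q [ 0.11  0.62  1.58  0.    0.94 -1.2 ]
[.605,.1107,.0472] tool cm [-0.01  0.01  0.24]
```

```bash
python3 -m jog '[{"hand":5,"translation":[0,0,0.1],"turn":[0,0,0]},{"hand":5,"translation":[0,0,0.1],"turn":[0,0,0]},{"hand":5,"translation":[0,0,0],"turn":[0,0,0]},{"hand":5,"translation":[0,0,0],"turn":[0,0,0]}]' |grep -E "pos|force"
python3 -m jog '[{"hand":5,"translation":[0,0,0.05],"turn":[0,0,0]},{"hand":5,"translation":[0,0,0],"turn":[0,0,0]},{"hand":5,"translation":[0,0,0],"turn":[0,0,0]}]' |grep -E "pos|force"
```

```text
ee_pos: [0.6048, 0.1106, 0.0476]
force: [0.5, -0.0, -1.8]
gripper_force: 25.0
ee_pos: [0.6048, 0.1106, 0.0471]
force: [-0.2, 0.1, -1.7]
gripper_force: 25.0
```

```bash
python3 -m jog '[{"hand":5,"translation":[0,0,0.04],"turn":[0,0,0]},{"hand":5,"translation":[0,0,0],"turn":[0,0,0]},{"hand":5,"translation":[0,0,0],"turn":[0,0,0]}]' |grep -E "pos|force"
```

```text
ee_pos: [0.6048, 0.1106, 0.0467]
force: [0.8, 0.2, -1.8]
gripper_force: 25.0
```

```bash
python3 -m jog '[{"hand":5,"translation":[0,0,0.04],"turn":[0,0,0]},{"hand":5,"translation":[0,0,0],"turn":[0,0,0]},{"hand":5,"translation":[0,0,0],"turn":[0,0,0]}]' |grep -E "pos|force"
```

```text
ee_pos: [0.6049, 0.1106, 0.0467]
force: [-2.0, -0.2, 4.8]
gripper_force: 25.0
```

Contact is exactly where predicted (0.0467). Release and rise.

```bash
python3 -m jog '[{"hand":7,"translation":[0,0,0],"turn":[0,0,0]},{"hand":7,"translation":[0,0,0],"turn":[0,0,0]},{"hand":7,"translation":[0,0,0],"turn":[0,0,0]},{"hand":7,"translation":[0,0,0],"turn":[0,0,0]},{"hand":7,"translation":[0,0,0],"turn":[0,0,0]},{"hand":7,"translation":[0,0,-1],"turn":[0,0,0]},{"hand":9.3,"translation":[0,0,-2],"turn":[0,0,0]},{"hand":9.3,"translation":[0,0,-3],"turn":[0,0,0]},{"hand":9.3,"translation":[0,0,-3],"turn":[0,0,0]},{"hand":9.3,"translation":[0,0,0],"turn":[0,0,0]}]' |grep -E "pos|force|width"
python3 go.py "[.6246,-.2496,.13]"
```

```text
ee_pos: [0.6077, 0.111, 0.143]
force: [0.2, 0.8, 1.1]
gripper_width: 0.0907
gripper_force: 0.0
t 16.12 p [0.6077 0.111  0.143 ] rpy [3.1383 0.0084 2.8809] F [0.2 0.8 1.1] w 0.0907 gf 0.0 q [ 0.11  0.51  1.51  0.    1.11 -1.2 ]
[.6246,-.2496,.13] tool cm [-10.92 -34.41   1.28]
```

```bash
python3 -m jog '[{"hand":9.3,"translation":[-0.49,-1.5,0],"turn":[0,0,0]},{"hand":9.3,"translation":[-0.82,-2.5,0],"turn":[0,0,0]},{"hand":9.3,"translation":[-0.98,-3,0],"turn":[0,0,0]},{"hand":9.3,"translation":[-0.98,-3,0],"turn":[0,0,0]},{"hand":9.3,"translation":[-0.98,-3,0],"turn":[0,0,0]},{"hand":9.3,"translation":[-0.98,-3,0],"turn":[0,0,0]},{"hand":9.3,"translation":[-0.98,-3,0],"turn":[0,0,0]},{"hand":9.3,"translation":[-0.98,-3,0],"turn":[0,0,0]},{"hand":9.3,"translation":[-0.98,-3,0],"turn":[0,0,0]},{"hand":9.3,"translation":[-0.98,-3,0],"turn":[0,0,0]}]' >/dev/null
python3 -m jog '[{"hand":9.3,"translation":[-0.82,-2.5,0],"turn":[0,0,0]},{"hand":9.3,"translation":[-0.65,-2,0],"turn":[0,0,0]},{"hand":9.3,"translation":[-0.42,-1.3,0],"turn":[0,0,0]},{"hand":9.3,"translation":[-0.16,-0.5,0],"turn":[0,0,0]},{"hand":9.3,"translation":[0,0,0],"turn":[0,0,0]},{"hand":9.3,"translation":[0,0,0],"turn":[0,0,0]},{"hand":9.3,"translation":[0,0,0],"turn":[0,0,0]}]' >/dev/null
python3 go.py "[.6246,-.2496,.13]" "[.6246,-.2496,-.0313]"
python3 - <<'E'
from h import *
for n,p in(("side",(350,299)),("top",(417,172))): 
    try: print(np.round(rect(cam(n),p,.012),4))
    except Exception as e: print(e)
S=cam("side"); print(np.round(rect(S,(327,187),.09,thr=225),4), S["image"][184:196:3,300:350:4].tolist()[1])
E
```

```text
t 17.53 p [ 0.6247 -0.2484  0.1364] rpy [ 3.1413e+00 -2.0000e-04  2.8818e+00] F [-0.4  0.7  0. ] w 0.0928 gf 0.0 q [-0.45  0.62  1.35  0.    1.18 -1.76]
[.6246,-.2496,.13] tool cm [-0.02 -0.12  0.64]
[.6246,-.2496,-.0313] tool cm [-0.02 -0.13 16.77]
[  0.6234  -0.2526  89.1395  61.2233 -14.5642 214.    ]
[ 5.5780000e-01  2.8900000e-02  2.0504958e+03  1.2450304e+03
 -8.8615600e+01  7.4000000e+01]
[ 1.0498000e+00  1.0632000e+00  5.8592246e+03  3.3760527e+03
 -5.4700000e-02  2.0800000e+02] [[124, 115, 111], [251, 249, 247], [249, 248, 246], [250, 249, 247], [255, 254, 254], [235, 234, 233], [255, 255, 255], [101, 105, 114], [84, 89, 97], [84, 89, 96], [82, 85, 93], [68, 61, 59], [68, 61, 60]]
```

```bash
python3 -m jog '[{"hand":9.3,"translation":[0,-0.1,2],"turn":[0,0,0]},{"hand":9.3,"translation":[0,0,3],"turn":[0,0,0]},{"hand":9.3,"translation":[0,0,3],"turn":[0,0,0]},{"hand":9.3,"translation":[0,0,3],"turn":[0,0,0]},{"hand":9.3,"translation":[0,0,2],"turn":[0,0,0]},{"hand":9.3,"translation":[0,0,1.2],"turn":[0,0,0]},{"hand":9.3,"translation":[0,0,0.6],"turn":[0,0,0]},{"hand":9.3,"translation":[0,0,0.3],"turn":[0,0,0]},{"hand":9.3,"translation":[0,0,0],"turn":[0,0,0]},{"hand":9.3,"translation":[0,0,0],"turn":[0,0,0]}]' >/dev/null
python3 go.py "[.6246,-.2496,-.0313]"
```

```text
t 18.52 p [ 0.6251 -0.2509 -0.0133] rpy [-3.1412e+00  1.9000e-03  2.8808e+00] F [-1.1  0.   0.2] w 0.0928 gf 0.0 q [-0.45  0.8   1.43  0.    0.91 -1.76]
[.6246,-.2496,-.0313] tool cm [0.09 0.12 1.8 ]
```

```bash
python3 -m jog '[{"hand":9.3,"translation":[0.03,0.1,0.6],"turn":[0,0,0]},{"hand":9.3,"translation":[0,0,0.5],"turn":[0,0,0]},{"hand":9.3,"translation":[0,0,0.3],"turn":[0,0,0]},{"hand":9.3,"translation":[0,0,0.2],"turn":[0,0,0]},{"hand":9.3,"translation":[0,0,0.1],"turn":[0,0,0]},{"hand":9.3,"translation":[0,0,0],"turn":[0,0,0]},{"hand":9.3,"translation":[0,0,0],"turn":[0,0,0]}]' >/dev/null
python3 go.py "[.6246,-.2496,-.0313]"
```

```text
t 19.1 p [ 0.6243 -0.2496 -0.0316] rpy [-3.1416e+00  1.0000e-04  2.8808e+00] F [-0.8  0.3 -1. ] w 0.0932 gf 0.0 q [-0.45  0.82  1.43  0.    0.89 -1.76]
[.6246,-.2496,-.0313] tool cm [-0.03  0.01 -0.03]
```

```bash
python3 -m jog '[{"hand":5,"translation":[0,0,0],"turn":[0,0,0]},{"hand":5,"translation":[0,0,0],"turn":[0,0,0]},{"hand":5,"translation":[0,0,0],"turn":[0,0,0]},{"hand":5,"translation":[0,0,0],"turn":[0,0,0]},{"hand":5,"translation":[0,0,0],"turn":[0,0,0]},{"hand":5,"translation":[0,0,0],"turn":[0,0,0]},{"hand":5,"translation":[0,0,0],"turn":[0,0,0]},{"hand":5,"translation":[0,0,0],"turn":[0,0,0]},{"hand":5,"translation":[0,0,0],"turn":[0,0,0]}]' 25 | grep -E "pos|width|force"
python3 go.py "[.605,.1107,.13]"
```

```text
ee_pos: [0.6243, -0.2496, -0.0316]
force: [-0.9, -0.3, -0.6]
gripper_width: 0.0555
gripper_force: 25.0
t 19.85 p [ 0.6243 -0.2496 -0.0316] rpy [-3.1416e+00  1.0000e-04  2.8808e+00] F [-0.9 -0.3 -0.6] w 0.0555 gf 25.0 q [-0.45  0.82  1.43 -0.    0.89 -1.76]
[.605,.1107,.13] tool cm [ 11.15  34.31 -16.16]
```

Gripped. Lift, then check the first placed plate while the table is in view.

```bash
python3 -m jog '[{"hand":5,"translation":[0,0,-0.7],"turn":[0,0,0]},{"hand":5,"translation":[0,0,-1.5],"turn":[0,0,0]},{"hand":5,"translation":[0,0,-2.5],"turn":[0,0,0]},{"hand":5,"translation":[0,0,-3],"turn":[0,0,0]},{"hand":5,"translation":[0,0,-3],"turn":[0,0,0]},{"hand":5,"translation":[0,0,-3],"turn":[0,0,0]},{"hand":5,"translation":[0,0,-2],"turn":[0,0,0]},{"hand":5,"translation":[0,0,-0.5],"turn":[0,0,0]},{"hand":5,"translation":[0,0,0],"turn":[0,0,0]}]' >/dev/null
cat > pile.py <<'E'
from h import *
import sys
z=float(sys.argv[1]); C=np.array([.6049,.1107,z])
for n in("top","side"):
    c=cam(n); im=c["image"].astype(int); p=proj(c,[C])[0].round().astype(int)+[0,2]; d=im[...,2]-im[...,0]
    # inside pixel off the cross-mark, outside reference = turntable beside it
    for th in(-1,1,3):
        m=(d>th)&(im.max(2)>170); w=np.zeros_like(m); w[p[1]-35:p[1]+35,p[0]-35:p[0]+35]=1
        try: print(n,th,mrect(c,m&w,p,z)[0])
        except Exception as e: print(n,th,"fail")
E
python3 pile.py .09; python3 go.py
```

```text
top -1 (0.6068, 0.1114, 96.4, 60.5, -14.23)
top 1 (0.6055, 0.1121, 92.1, 58.2, -13.33)
top 3 (0.5514, 0.0286, 1933.9, 1174.3, -88.62)
side -1 (1.0498, 1.0632, 5859.2, 3376.1, -0.05)
side 1 (1.0498, 1.0632, 5859.2, 3376.1, -0.05)
side 3 (1.0498, 1.0632, 5859.2, 3376.1, -0.05)
t 20.7 p [ 0.6236 -0.2492  0.1293] rpy [ 3.1413e+00 -1.6000e-03  2.8808e+00] F [ 0.2  0.5 -3. ] w 0.0555 gf 25.0 q [-0.45  0.62  1.35  0.    1.16 -1.76]
```

The first placed plate reads (0.6055, 0.1121). plate_first read (0.6059, 0.1114) in the same camera, so it is flush within about 1 mm. Next is the second plate.

```bash
python3 -m jog '[{"hand":5,"translation":[0.49,1.5,0],"turn":[0,0,0]},{"hand":5,"translation":[0.82,2.5,0],"turn":[0,0,0]},{"hand":5,"translation":[0.98,3,0],"turn":[0,0,0]},{"hand":5,"translation":[0.98,3,0],"turn":[0,0,0]},{"hand":5,"translation":[0.98,3,0],"turn":[0,0,0]},{"hand":5,"translation":[0.98,3,0],"turn":[0,0,0]},{"hand":5,"translation":[0.98,3,0],"turn":[0,0,0]},{"hand":5,"translation":[0.98,3,0],"turn":[0,0,0]},{"hand":5,"translation":[0.98,3,0],"turn":[0,0,0]},{"hand":5,"translation":[0.98,3,0],"turn":[0,0,0]}]' >/dev/null
python3 -m jog '[{"hand":5,"translation":[0.82,2.5,0],"turn":[0,0,0]},{"hand":5,"translation":[0.65,2,0],"turn":[0,0,0]},{"hand":5,"translation":[0.42,1.3,0],"turn":[0,0,0]},{"hand":5,"translation":[0.1,0.5,0],"turn":[0,0,0]},{"hand":5,"translation":[0,0,0],"turn":[0,0,0]},{"hand":5,"translation":[0,0,1],"turn":[0,0,0]},{"hand":5,"translation":[0,0,1.5],"turn":[0,0,0]},{"hand":5,"translation":[0,0,1.5],"turn":[0,0,0]},{"hand":5,"translation":[0,0,0],"turn":[0,0,0]},{"hand":5,"translation":[0,0,0],"turn":[0,0,0]}]' >/dev/null
python3 go.py "[.605,.1107,.0584]"
```

```text
t 22.37 p [0.6046 0.1094 0.0894] rpy [-3.1407e+00 -1.9000e-03  2.8796e+00] F [ 0.  -0.4 -1.6] w 0.0556 gf 25.0 q [ 0.1   0.57  1.56 -0.    1.02 -1.21]
[.605,.1107,.0584] tool cm [-0.01  0.14  3.1 ]
```

```bash
python3 -m jog '[{"hand":5,"translation":[0,0.1,0.8],"turn":[0,0,0]},{"hand":5,"translation":[0,0,0.8],"turn":[0,0,0]},{"hand":5,"translation":[0,0,0.6],"turn":[0,0,0]},{"hand":5,"translation":[0,0,0.3],"turn":[0,0,0]},{"hand":5,"translation":[0,0,0.2],"turn":[0,0,0]},{"hand":5,"translation":[0,0,0],"turn":[0,0,0]},{"hand":5,"translation":[0,0,0],"turn":[0,0,0]}]' >/dev/null
python3 go.py "[.605,.1107,.0584]"
```

```text
t 22.95 p [0.6055 0.1115 0.0634] rpy [3.1415e+00 2.0000e-04 2.8809e+00] F [ 0.4 -0.3 -1.6] w 0.0557 gf 25.0 q [ 0.11  0.6   1.57 -0.    0.97 -1.2 ]
[.605,.1107,.0584] tool cm [ 0.02 -0.09  0.5 ]
```

```bash
python3 -m jog '[{"hand":5,"translation":[0.03,-0.09,0.2],"turn":[0,0,0]},{"hand":5,"translation":[0,0,0.15],"turn":[0,0,0]},{"hand":5,"translation":[0,0,0.1],"turn":[0,0,0]},{"hand":5,"translation":[0,0,0],"turn":[0,0,0]},{"hand":5,"translation":[0,0,0],"turn":[0,0,0]},{"hand":5,"translation":[0,0,0],"turn":[0,0,0]}]' >/dev/null
python3 go.py "[.605,.1107,.0584]"
```

```text
t 23.45 p [0.6049 0.1107 0.0589] rpy [3.1415e+00 1.0000e-04 2.8808e+00] F [-0.4 -0.2 -1.2] w 0.0555 gf 25.0 q [ 0.11  0.61  1.58 -0.    0.96 -1.2 ]
[.605,.1107,.0584] tool cm [-0.01  0.    0.05]
```

```bash
python3 -m jog '[{"hand":5,"translation":[0,0,0.05],"turn":[0,0,0]},{"hand":5,"translation":[0,0,0],"turn":[0,0,0]},{"hand":5,"translation":[0,0,0],"turn":[0,0,0]}]'|grep -E "pos|force"
```

```text
ee_pos: [0.6048, 0.1107, 0.0583]
force: [-0.3, -0.6, -1.8]
gripper_force: 25.0
```

```bash
python3 -m jog '[{"hand":5,"translation":[0,0,0.02],"turn":[0,0,0]},{"hand":5,"translation":[0,0,0],"turn":[0,0,0]},{"hand":5,"translation":[0,0,0],"turn":[0,0,0]}]'|grep -E "pos|force"
```

```text
ee_pos: [0.6049, 0.1107, 0.0583]
force: [-1.4, -0.6, 1.6]
gripper_force: 25.0
```

Contact. Release, rise, and move aside so the pile and knob can be seen.

```bash
python3 -m jog '[{"hand":7,"translation":[0,0,0],"turn":[0,0,0]},{"hand":7,"translation":[0,0,0],"turn":[0,0,0]},{"hand":7,"translation":[0,0,0],"turn":[0,0,0]},{"hand":7,"translation":[0,0,0],"turn":[0,0,0]},{"hand":7,"translation":[0,0,0],"turn":[0,0,0]},{"hand":7,"translation":[0,0,-1],"turn":[0,0,0]},{"hand":5,"translation":[0,0,-2],"turn":[0,0,0]},{"hand":5,"translation":[0,0,-3],"turn":[0,0,0]},{"hand":5,"translation":[0,0,-2],"turn":[0,0,0]},{"hand":5,"translation":[0,0,0],"turn":[0,0,0]}]' |grep -E "pos|force|width"
python3 -m jog '[{"hand":5,"translation":[-0.49,-1.5,0],"turn":[0,0,0]},{"hand":5,"translation":[-0.82,-2.5,0],"turn":[0,0,0]},{"hand":5,"translation":[-0.98,-3,0],"turn":[0,0,0]},{"hand":5,"translation":[-0.98,-3,0],"turn":[0,0,0]},{"hand":5,"translation":[-0.98,-3,0],"turn":[0,0,0]},{"hand":5,"translation":[-0.98,-3,0],"turn":[0,0,0]},{"hand":5,"translation":[-0.98,-3,0],"turn":[0,0,0]},{"hand":5,"translation":[-0.98,-3,0],"turn":[0,0,0]},{"hand":5,"translation":[-0.98,-3,0],"turn":[0,0,0]},{"hand":5,"translation":[-0.5,-1.5,0],"turn":[0,0,0]}]' |grep -E "pos|width"
python3 pile.py .102
python3 - <<'E'
from h import *
T=cam("top");S=cam("side")
ks=[]
for c in(T,S):
    q=proj(c,[[.511,.1345,.1195]])[0].round().astype(int); g=c["image"].max(2); m=g<(60 if c is T else 108); w=np.zeros_like(m); w[q[1]-8:q[1]+9,q[0]-8:q[0]+9]=1
    m=cv2.morphologyEx((m&w).astype(np.uint8),cv2.MORPH_OPEN,np.ones((3,3)) if c is S else np.ones((1,1))); ys,xs=np.where(m); print(q,xs.min(),xs.max(),ys.min(),ys.max())
    ks.append(((xs.min()+xs.max())/2,(ys.min()+ys.max())/2))
print(ks,tri(T,ks[0],S,ks[1]))
a=cv2.resize(S["image"][140:240,265:385,::-1],(480,400),interpolation=0);b=cv2.resize(T["image"][120:220,240:320,::-1],(320,400),interpolation=0)
cv2.imwrite("pics/c8.png",np.hstack([a,b]))
E
python3 go.py "[.511,.1345,.13]"
```

```text
ee_pos: [0.6071, 0.111, 0.1434]
force: [-0.3, -0.3, -0.7]
gripper_width: 0.0511
gripper_force: 0.0
ee_pos: [0.62, -0.1709, 0.1381]
gripper_width: 0.0502
top -1 (0.6055, 0.1137, 94.3, 60.9, -12.8)
top 1 (0.6058, 0.113, 92.9, 58.2, -14.21)
top 3 (0.6058, 0.113, 91.7, 58.2, -14.21)
side -1 (0.5949, 0.1131, 72.8, 55.9, -15.83)
side 1 (1.0411, 1.0352, 5772.3, 3326.0, -0.05)
side 3 (1.0411, 1.0352, 5772.3, 3326.0, -0.05)
[278 207] 273 283 201 211
[299 177] 295 302 176 182
[(np.float64(278.0), np.float64(206.0)), (np.float64(298.5), np.float64(179.0))] (array([0.51175125, 0.13434445, 0.11266981]), np.float64(0.0021468468136521986))
t 25.82 p [ 0.6201 -0.167   0.1379] rpy [ 3.1412e+00 -7.0000e-04  2.8804e+00] F [-0.2 -0.3 -0.2] w 0.0496 gf 0.0 q [-0.34  0.56  1.44  0.    1.14 -1.65]
[.511,.1345,.13] tool cm [18.32 26.31  0.82]
```

View pics/c8.png

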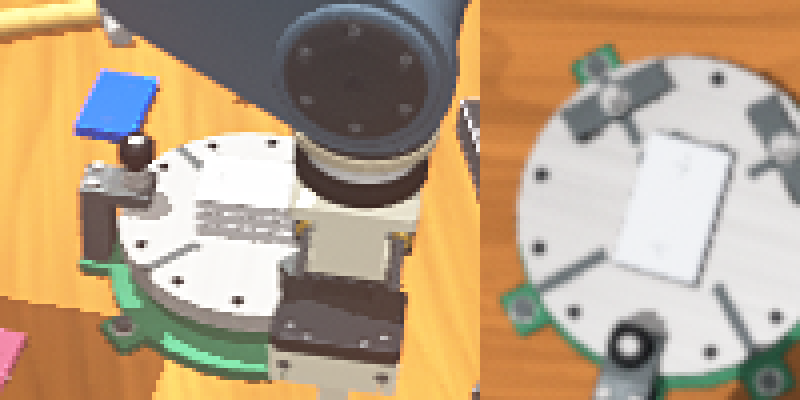

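The crop shows three flush layers in the pile, at side crop (198–290, 165–240) and top crop (615–735, 130–285). The knob is at top crop (632,345). The pile is within about 1.5 mm of plate_first. The knob measures (0.5115, 0.1345), which matches 97 mm from the centre on the -x side. I'll move over it.

```bash
python3 -m jog '[{"hand":5,"translation":[0.73,1.05,0],"turn":[0,0,0]},{"hand":5,"translation":[1.46,2.1,0],"turn":[0,0,0]},{"hand":5,"translation":[1.83,2.63,0],"turn":[0,0,0]},{"hand":5,"translation":[1.83,2.63,0],"turn":[0,0,0]},{"hand":5,"translation":[1.83,2.63,0],"turn":[0,0,0]},{"hand":5,"translation":[1.83,2.63,0],"turn":[0,0,0]},{"hand":5,"translation":[1.83,2.63,0],"turn":[0,0,0]},{"hand":5,"translation":[1.83,2.63,0],"turn":[0,0,0]},{"hand":5,"translation":[1.83,2.63,0],"turn":[0,0,0]},{"hand":5,"translation":[1.83,2.63,0],"turn":[0,0,0]}]' >/dev/null
python3 -m jog '[{"hand":5,"translation":[0.9,1.3,0],"turn":[0,0,0]},{"hand":5,"translation":[0.4,0.7,0],"turn":[0,0,0]},{"hand":5,"translation":[0,0,0],"turn":[0,0,0]},{"hand":5,"translation":[0,0,0],"turn":[0,0,0]},{"hand":5,"translation":[0,0,0],"turn":[0,0,0]},{"hand":5,"translation":[0,0,0],"turn":[0,0,0]}]' >/dev/null
python3 go.py "[.5112,.1345,.13]" "[.5112,.1345,.064]"
```

```text
t 27.15 p [0.5129 0.1314 0.1381] rpy [-3.1415e+00  1.0000e-04  2.8797e+00] F [-0.1  0.2 -0.5] w 0.05 gf 0.0 q [ 0.16  0.37  1.75 -0.    1.02 -1.15]
[.5112,.1345,.13] tool cm [0.24 0.26 0.81]
[.5112,.1345,.064] tool cm [0.25 0.26 7.41]
```

```bash
python3 -m jog '[{"hand":5,"translation":[0.24,0.2,1],"turn":[0,0,0]},{"hand":5,"translation":[0,0,1.5],"turn":[0,0,0]},{"hand":5,"translation":[0,0,1],"turn":[0,0,0]},{"hand":5,"translation":[0,0,0],"turn":[0,0,0]},{"hand":5,"translation":[0,0,0],"turn":[0,0,0]},{"hand":5,"translation":[0,0,0],"turn":[0,0,0]}]' >/dev/null
python3 go.py "[.5112,.1345,.064]"
```

```text
t 27.65 p [0.5111 0.1346 0.1034] rpy [3.1415e+00 3.0000e-04 2.8806e+00] F [-0.6  0.7  0.1] w 0.0497 gf 0.0 q [ 0.17  0.41  1.78 -0.    0.95 -1.14]
[.5112,.1345,.064] tool cm [-0.01 -0.01  3.94]
```

```bash
python3 -m jog '[{"hand":5,"translation":[0,0,0.5],"turn":[0,0,0]},{"hand":5,"translation":[0,0,0.5],"turn":[0,0,0]},{"hand":5,"translation":[0,0,0.5],"turn":[0,0,0]},{"hand":5,"translation":[0,0,0],"turn":[0,0,0]}]' |grep -E "pos|force"
```

```text
ee_pos: [0.5103, 0.1346, 0.0871]
force: [-0.0, -0.3, 0.2]
gripper_force: 0.0
```

```bash
python3 -m jog '[{"hand":5,"translation":[0,0,0.5],"turn":[0,0,0]},{"hand":5,"translation":[0,0,0.5],"turn":[0,0,0]},{"hand":5,"translation":[0,0,0.5],"turn":[0,0,0]},{"hand":5,"translation":[0,0,0.5],"turn":[0,0,0]},{"hand":5,"translation":[0,0,0.4],"turn":[0,0,0]},{"hand":5,"translation":[0,0,0],"turn":[0,0,0]},{"hand":5,"translation":[0,0,0],"turn":[0,0,0]}]' |grep -E "pos|force"
```

```text
ee_pos: [0.5107, 0.1346, 0.0639]
force: [0.6, 0.2, 0.2]
gripper_force: 0.0
```

Fingers straddle the knob without contact. Close lightly first to check centring.

```bash
python3 -m jog '[{"hand":2,"translation":[0,0,0],"turn":[0,0,0]},{"hand":2,"translation":[0,0,0],"turn":[0,0,0]},{"hand":2,"translation":[0,0,0],"turn":[0,0,0]},{"hand":2,"translation":[0,0,0],"turn":[0,0,0]},{"hand":2,"translation":[0,0,0],"turn":[0,0,0]},{"hand":2,"translation":[0,0,0],"turn":[0,0,0]},{"hand":2,"translation":[0,0,0],"turn":[0,0,0]},{"hand":2,"translation":[0,0,0],"turn":[0,0,0]}]' 15
python3 go.py
```

```text
time: 29.23
ee_pos: [0.5109, 0.1344, 0.0643]
eef_rot: [-3.141, 0.0, 2.881]
force: [-1.9, -3.9, 3.9]
gripper_width: 0.0285
gripper_force: 15.0
t 29.23 p [0.5109 0.1344 0.0643] rpy [-3.1413e+00  1.0000e-04  2.8808e+00] F [-1.9 -3.9  3.9] w 0.0285 gf 15.0 q [ 0.17  0.47  1.81 -0.    0.86 -1.14]
```

Holding at 28.5 mm with little side force. I'll grip firmly and pull up.

```bash
python3 -m jog '[{"hand":2,"translation":[0,-0.02,0],"turn":[0,0,0]},{"hand":2,"translation":[0,0,0],"turn":[0,0,0]},{"hand":2,"translation":[0,0,0],"turn":[0,0,0]},{"hand":2,"translation":[0,0,-0.1],"turn":[0,0,0]},{"hand":2,"translation":[0,0,-0.2],"turn":[0,0,0]},{"hand":2,"translation":[0,0,-0.2],"turn":[0,0,0]},{"hand":2,"translation":[0,0,-0.1],"turn":[0,0,0]},{"hand":2,"translation":[0,0,0],"turn":[0,0,0]},{"hand":2,"translation":[0,0,0],"turn":[0,0,0]}]' 55
python3 go.py
```

```text
time: 29.98
ee_pos: [0.5108, 0.1344, 0.07]
eef_rot: [-3.142, -0.0, 2.881]
force: [4.0, -1.9, -9.4]
gripper_width: 0.0277
gripper_force: 55.0
t 29.98 p [0.5108 0.1344 0.07  ] rpy [-3.1416e+00 -1.0000e-04  2.8808e+00] F [ 4.  -1.9 -9.4] w 0.0277 gf 55.0 q [ 0.17  0.46  1.81 -0.    0.87 -1.14]
```

```bash
python3 -m jog '[{"hand":2,"translation":[0,0,-0.1],"turn":[0,0,0]},{"hand":2,"translation":[0,0,-0.2],"turn":[0,0,0]},{"hand":2,"translation":[0,0,-0.2],"turn":[0,0,0]},{"hand":2,"translation":[0,0,-0.15],"turn":[0,0,0]},{"hand":2,"translation":[0,0,-0.05],"turn":[0,0,0]},{"hand":2,"translation":[0,0,0],"turn":[0,0,0]},{"hand":2,"translation":[0,0,0],"turn":[0,0,0]},{"hand":2,"translation":[0,0,0],"turn":[0,0,0]}]' 55 | grep -E "pos|force|width"
```

```text
ee_pos: [0.5107, 0.1344, 0.0767]
force: [5.3, -2.6, -12.4]
gripper_width: 0.0272
gripper_force: 55.0
```

```bash
python3 -m jog '[{"hand":2,"translation":[0,0,-0.05],"turn":[0,0,0]},{"hand":2,"translation":[0,0,-0.03],"turn":[0,0,0]},{"hand":2,"translation":[0,0,0],"turn":[0,0,0]},{"hand":2,"translation":[0,0,0],"turn":[0,0,0]},{"hand":2,"translation":[0,0,0],"turn":[0,0,0]}]' 55 | grep -E "pos|force|width"
```

```text
ee_pos: [0.5107, 0.1344, 0.0775]
force: [6.1, -2.4, -13.4]
gripper_width: 0.0275
gripper_force: 55.0
```

```bash
python3 -m jog '[{"hand":2,"translation":[0,0,-0.05],"turn":[0,0,0]},{"hand":2,"translation":[0,0,-0.03],"turn":[0,0,0]},{"hand":2,"translation":[0,0,0],"turn":[0,0,0]},{"hand":2,"translation":[0,0,0],"turn":[0,0,0]},{"hand":2,"translation":[0,0,0],"turn":[0,0,0]},{"hand":2,"translation":[0,0,0],"turn":[0,0,0]}]' 55 | grep -E "pos|force|width"
```

```text
ee_pos: [0.5107, 0.1344, 0.0782]
force: [6.6, -2.9, -13.0]
gripper_width: 0.0274
gripper_force: 55.0
```

```bash
python3 -m jog '[{"hand":2,"translation":[0,0,-0.06],"turn":[0,0,0]},{"hand":2,"translation":[0,0,0],"turn":[0,0,0]},{"hand":2,"translation":[0,0,0],"turn":[0,0,0]},{"hand":2,"translation":[0,0,0],"turn":[0,0,0]}]' 55 | grep -E "pos|force|width"
```

```text
ee_pos: [0.5107, 0.1344, 0.0785]
force: [6.9, -1.9, -17.3]
gripper_width: 0.0272
gripper_force: 55.0
```

The stop is reached: force rises to 17 N and the tool lags. I'll confirm it holds steady and check the pile, then hand in.

```bash
python3 -m jog '[{"hand":2,"translation":[0,0,0],"turn":[0,0,0]},{"hand":2,"translation":[0,0,0],"turn":[0,0,0]},{"hand":2,"translation":[0,0,0],"turn":[0,0,0]},{"hand":2,"translation":[0,0,0],"turn":[0,0,0]},{"hand":2,"translation":[0,0,0],"turn":[0,0,0]},{"hand":2,"translation":[0,0,0],"turn":[0,0,0]}]' 55 | grep -E "pos|force|width|time"
python3 - <<'E'
from h import *
S=cam("side"); a=cv2.resize(S["image"][130:250,250:390,::-1],(700,600),interpolation=0); cv2.imwrite("pics/c9.png",a)
E
```

```text
time: 32.4
ee_pos: [0.5107, 0.1344, 0.0785]
force: [8.3, -2.4, -17.2]
gripper_width: 0.0277
gripper_force: 55.0
```

View pics/c9.png

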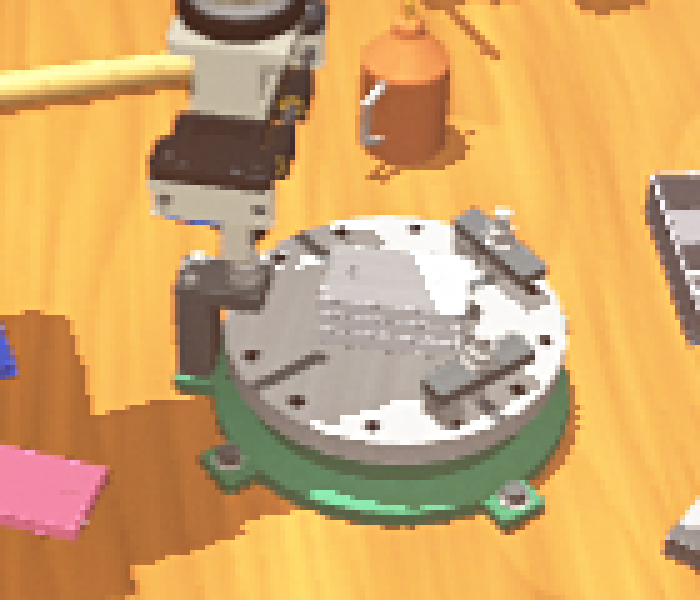

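The pile of three is flush at (320–470, 250–355), the fingers are on the knob at (240,245), and the turntable has not turned. I'll hand in.

```bash
python3 -c "
from rig import manip
print(manip.hand_in())"
```

```text
the job is handed in; nothing more can be done
None
```

The two loose plates lie on plate_first in one flush pile of three (within about 1.5 mm by camera), and the plunger is pulled up to its stop and still held at 55 N; the job was handed in at about 32 s, and no verdict came back.

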